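# Put together and fill the tiered marker stand

### The arm

A 7-joint arm with a two-finger parallel gripper is mounted at the origin on the work surface; the furniture and walls round the work are solid. World frame = base frame: x ahead of the robot, y to its left, z up, the work surface at z = 0. Lengths are in mm, angles in rad, forces in N, time in s.
With the tool pointing down it reaches from about 400 to 875 mm from the base axis. Payload 6.5 kg.
Tool frame: the origin (TCP) lies midway between the tips of the shut fingers; the grasp point (between the pads) lies 19 mm behind it (pinch_z is the distance from the TCP to the grasp point, in mm); z points along the fingers, y is the line along which they close (so a half turn about z gives the same grasp; the last joint's range is limited). The gripper opens to 88 mm and grips with 3 to 60 N. Pads are 18 mm wide; open, the fingers measure 123 mm over their backs; the gripper's body (75 mm by 187 mm) begins 45 mm behind the grasp point.
Start: joints at [-1.341, 0.536, -0.004, 1.538, 0.003, 1.067, -0.071], TCP at [189.473, 621.764, 238.716] pointing down, gripper open.
Joint ranges: [-2.7, 2.7], [-0.37, 2.16], [-1.27, 1.26], [0.24, 2.4], [-1.31, 4.45], [0.19, 1.91], [-2.76, 2.76]. Speed limits (rad/s): [2.39, 2.39, 3.14, 3.14, 3.14, 3.14, 3.14].

### API

Orientations are given as a unit quaternion [x, y, z, w].
In Python, from rig import * gives the robot as it stands. The module is installed in compiled form; this text tells all that it offers. Calls block until the motion is done:
- move_to(position, orientation): joint-space move of the TCP to a pose.
- move_l(position, feed=150, ori=None, guard=None): straight line of the TCP; ori=None keeps the orientation; feed is the mean speed in mm/s. With guard (N) it stops when the force on the tool has changed by that much, and returns True; else False.
- set_joints(angles): joint-space move.
- grip(opening, strength=None): opening from 0.0 (shut) to 1.0 (fully open); strength is the grip in N (None keeps the last); returns when the fingers have stopped.
- hold(seconds).
- inverse_kinematics(position, orientation): joint angles nearest the present ones, or None.
- observe(): the state.
- read_camera(name): name is "side" or "top"; returns the picture (400x640x3 uint8, red, green, blue); there is no depth.
- camera_model(name): a dict with "intrinsics" (3x3 intrinsics, pixels), "distortion" ([k1, k2, p1, p2, k3] as OpenCV has them; the pictures are not rectified), "world_from_camera" (4x4, takes a point from camera to world coordinates). Camera axes: x right, y up, looking along -z (the intrinsics and any distortion apply to the point x, -y, -z); pixel columns grow to the right and rows downward; lengths in mm; the calibration is good to about 2 mm. A picture is of the moment at which its call begins. camera_model takes no time and is no camera call.
A pose or a line that the arm cannot do raises PlanningError and nothing moves.
- close_job(): hands the job in; it is judged then, once.
Trained networks look in the newest picture that a camera, given by its name, has taken for a name from the list of things; names that differ only in an ending like _2 or _b are one class to them, and where a whole thing is asked for, a point or a joint stands for the part that bears it (a point fixed in the world has none). Each returns a list of dicts, best first, with "conf" (0 to 1); they miss things now and then, are a little off and sometimes report something else, mostly with a low value. They report only what shows in the picture. A call takes as long as a camera call. They do not tell look-alikes from the thing itself.
- spot_in(name, camera): "bbox" ([left, top, right, bottom] in pixels, round what is visible of it).
- regions_of(name, camera): "region" (400x640 bool, what is visible of it) and "bbox" ([left, top, right, bottom] in pixels, round what is visible of it).
- tip_of(name, camera): "uv" ([column, row] in pixels: a listed point, or the origin of a listed thing).
The state is a dict: "t": time; "q": joint angles; "joint_velocities": joint speeds; "effort": joint torques, N m; "position": TCP position; "eef_rot": TCP orientation; "contact_force": force on the tool from outside, world axes, zero at the start; "moment": the same for the moment, N m; "grip_width": opening from 0.0 (shut) to 1.0 (fully open); "gripper_force": force on a finger pad.
Only numpy, scipy, OpenCV 4.12 (cv2) and the standard library are available. Lean on these libraries where they do the work, as an engineer would, in place of code of your own. Each camera call takes 0.05 s, during which the arm holds its last target. There are 200 camera calls.

### The job

Put the marker stand together and fill it from the bottom up: tip the spare caps out of the scoop tote into the well of the stand's foot and stand the tote back upright on the table. Then set the lower tray (large corner holes) fully down over the four posts with every thick long marker flat in its troughs, one to a trough, and last the upper tray (small corner holes) fully down on the post shoulders with every thin short marker flat in its troughs. Leave the other things where they are.

Things in the scene. Friction and masses are not known exactly. Their poses are not given: they have to be found in the camera images.
- stand: the stand, fixed: plywood foot 262 (x) x 152 (y) mm, 50 mm high, with an open well; origin under its centre on the table, z up. Four steel posts, 104 mm along x and 50 mm along y from the origin either way, each: collar 31 mm across up to z 56 mm, 18 mm thick up to a shoulder at z 121 mm, 10 mm spigot, tapering from z 139 mm to the tip at z 151 mm.
- well (a point): middle of the floor of the well in the stand's foot, 6 mm above the table, for the spare caps: 172 mm long (x) between solid end blocks, 140 mm wide (y), walls up to 50 mm above the table. The lower tray covers it.
- lower_home (a point): where the lower tray's handle point is when home: over the stand's centre, 100 mm above the table. The tray then lies level on the collars, its x axis along this one's (either way round).
- upper_home (a point): where the upper tray's handle point is when home: over the stand's centre, 165 mm above the table. The tray then lies level on the shoulders, its x axis along this one's (either way round).
- tote_grip (a point): centre of the black handle bar over the scoop tote: bar 66 mm long (x), 10 thick (y), 16 high, 64 mm above the tote's underside. Tote: grey, 0.15 kg, 64 (x) x 84 (y) mm, floor 4 mm, walls 30 mm high on three sides; the side to -y is its open mouth, without wall or lip. Lying caps slide out when that side is tilted down about 40 degrees or more.
- cap_a_mid (a point): middle of a round spare marker cap, 17 mm thick, 46 mm long along its z axis; starts lying in the tote, pointing to its mouth. May be absent.
- cap_b_mid (a point): middle of a round spare marker cap, 17 mm thick, 46 mm long along its z axis; starts lying in the tote, pointing to its mouth. May be absent.
- cap_c_mid (a point): middle of a round spare marker cap, 17 mm thick, 46 mm long along its z axis; starts lying in the tote, pointing to its mouth. May be absent.
- lower_tray_grip (a point): centre of the black handle bar of the lower tray. Bar 80 mm long (along x), 10 thick (y), 18 high, 44 mm above the tray's underside, free space under it. Tray: flat grey plate 246 (x) x 140 (y) x 5 mm, 0.3 kg, 22 mm hole at each corner 104 mm along x and 50 mm along y from here. z up; same turned half round.
- upper_tray_grip (a point): centre of the black handle bar of the upper tray. Bar 80 mm long (along x), 10 thick (y), 18 high, 44 mm above the tray's underside, free space under it. Tray: flat grey plate 246 (x) x 140 (y) x 5 mm, 0.3 kg, 14 mm hole at each corner 104 mm along x and 50 mm along y from here. z up; same turned half round.
- lower_trough_1 (a point): middle of the floor of the lower tray's trough on the handle's +y side (47 mm across and 39 mm below the handle point). Trough along x, 168 mm long and 34 mm wide inside, rails and end stops 9 mm high; the rails leave a 64 mm gap half-way along for fingers.
- lower_trough_2 (a point): middle of the floor of the lower tray's trough on the handle's -y side (47 mm across and 39 mm below the handle point). Trough along x, 168 mm long and 34 mm wide inside, rails and end stops 9 mm high; the rails leave a 64 mm gap half-way along for fingers.
- upper_trough_1 (a point): middle of the floor of the upper tray's trough on the handle's +y side (47 mm across and 39 mm below the handle point). Trough along x, 152 mm long and 25 mm wide inside, rails and end stops 9 mm high; the rails leave a 64 mm gap half-way along for fingers.
- upper_trough_2 (a point): middle of the floor of the upper tray's trough on the handle's -y side (47 mm across and 39 mm below the handle point). Trough along x, 152 mm long and 25 mm wide inside, rails and end stops 9 mm high; the rails leave a 64 mm gap half-way along for fingers.
- long_a_mid (a point): middle (half-way up) of a thick long paint marker that lies on its side: 158 mm long (its x axis), 26 mm thick, 26 mm high; it behaves as a flat-sided bar 22 mm wide across the barrel, so does not roll. May be absent. Belongs in the lower tray; too long to lie down in the upper one.
- long_b_mid (a point): middle (half-way up) of a thick long paint marker that lies on its side: 158 mm long (its x axis), 26 mm thick, 26 mm high; it behaves as a flat-sided bar 22 mm wide across the barrel, so does not roll. May be absent. Belongs in the lower tray; too long to lie down in the upper one.
- slim_a_mid (a point): middle (half-way up) of a thin short paint marker that lies on its side: 143 mm long (its x axis), 17 mm thick, 17 mm high; it behaves as a flat-sided bar 14 mm wide across the barrel, so does not roll. May be absent. Belongs in the upper tray.
- slim_b_mid (a point): middle (half-way up) of a thin short paint marker that lies on its side: 143 mm long (its x axis), 17 mm thick, 17 mm high; it behaves as a flat-sided bar 14 mm wide across the barrel, so does not roll. May be absent. Belongs in the upper tray.
- medium: black bottle, 45 mm across, 163 mm high; origin under its centre; leave alone
- brush: flat brush lying on the table, 21 x 170 x 11 mm; leave alone
- sleeve: foam roller sleeve lying on the table, 30 mm thick, 55 mm long; leave alone
- ink: ink bottle, 37 x 57 mm, 134 mm high; origin under its centre; leave alone
- cups: stack of paper cups, 76 mm across, 116 mm high; origin under its centre; leave alone
Mind the look-alikes: they are no part of the job. What is shaped like the part that bears slim_a_mid but blue or purple is not meant.

How it is judged (in metres and radians):
On the way, in this order (a step that is already met when the one before it is completed fails the run):
1. every spare cap is in the well of the foot (x of cap_a_mid in the frame of well between -0.085 and 0.085 m and y of cap_a_mid in the frame of well between -0.07 and 0.07 m and z of cap_a_mid in the frame of well between 0 and 0.036 m and x of cap_b_mid in the frame of well between -0.085 and 0.085 m and y of cap_b_mid in the frame of well between -0.07 and 0.07 m and z of cap_b_mid in the frame of well between 0 and 0.036 m and x of cap_c_mid in the frame of well between -0.085 and 0.085 m and y of cap_c_mid in the frame of well between -0.07 and 0.07 m and z of cap_c_mid in the frame of well between 0 and 0.036 m), for 0.2 s.
2. the lower tray is home on its posts with every thick long marker flat in its troughs (z of lower_tray_grip in the frame of lower_home between -0.003 and 0.003 m and horizontal distance between lower_tray_grip and lower_home below 0.006 m and angle between lower_tray_grip's own z axis and vertical below 0.03 rad and angle between the x axis of lower_tray_grip and the x axis of lower_home, either way round below 0.08 rad and (y of long_a_mid in the frame of lower_tray_grip between 0.037 and 0.057 m or y of long_a_mid in the frame of lower_tray_grip between -0.057 and -0.037 m) and x of long_a_mid in the frame of lower_tray_grip between -0.008 and 0.008 m and z of long_a_mid in the frame of lower_tray_grip between -0.03 and -0.022 m and angle between the x axis of each of long_a_mid, long_b_mid and the x axis of lower_tray_grip, either way round below 0.12 rad and (y of long_b_mid in the frame of lower_tray_grip between 0.037 and 0.057 m or y of long_b_mid in the frame of lower_tray_grip between -0.057 and -0.037 m) and x of long_b_mid in the frame of lower_tray_grip between -0.008 and 0.008 m and z of long_b_mid in the frame of lower_tray_grip between -0.03 and -0.022 m), for 0.2 s.
3. the upper tray is home on the shoulders of the posts (z of upper_tray_grip in the frame of upper_home between -0.003 and 0.003 m and horizontal distance between upper_tray_grip and upper_home below 0.006 m and angle between upper_tray_grip's own z axis and vertical below 0.03 rad and angle between the x axis of upper_tray_grip and the x axis of upper_home, either way round below 0.08 rad), for 0.2 s.
At the end, for the whole second after the job is handed in: Trays at rest, home on the posts (height within 3 mm, 6 mm sideways, 0.03 rad level, 0.08 rad turned); every thick marker in a lower trough, every thin one in an upper trough, flat (within 10 mm across, 8 along, 4 in height, 0.12 rad); every cap in the well; tote upright on the table (all of step 1 and all of step 2 and all of step 3 and (y of slim_a_mid in the frame of upper_tray_grip between 0.037 and 0.057 m or y of slim_a_mid in the frame of upper_tray_grip between -0.057 and -0.037 m) and x of slim_a_mid in the frame of upper_tray_grip between -0.008 and 0.008 m and z of slim_a_mid in the frame of upper_tray_grip between -0.0345 and -0.0265 m and angle between the x axis of each of slim_a_mid, slim_b_mid and the x axis of upper_tray_grip, either way round below 0.12 rad and (y of slim_b_mid in the frame of upper_tray_grip between 0.037 and 0.057 m or y of slim_b_mid in the frame of upper_tray_grip between -0.057 and -0.037 m) and x of slim_b_mid in the frame of upper_tray_grip between -0.008 and 0.008 m and z of slim_b_mid in the frame of upper_tray_grip between -0.0345 and -0.0265 m and height (world z) of tote_grip below 0.068 m and angle between tote_grip's own z axis and vertical below 0.1 rad and linear speed of each of lower_tray, upper_tray, long_a, long_b, slim_a, slim_b, tote, cap_a, cap_b, cap_c below 0.02 m/s); the robot touches nothing.
It fails at once if a bystander (medium bottle, brush, sleeve, ink bottle, cup stack) is moved more than 4 cm (distance of any of medium, brush, sleeve, ink, cups from where it was at the start of the episode above 0.04 m).
Of long_a, long_b only 1 to 2 are there at a start; the rules pass over those that are not, and their reading is None.
Of slim_a, slim_b only 1 to 2 are there at a start; the rules pass over those that are not, and their reading is None.
Of cap_a, cap_b, cap_c only 2 to 3 are there at a start; the rules pass over those that are not, and their reading is None.
At some moment in a run one of upper_tray, slim_a, slim_b may be knocked a few centimetres aside while the robot is not near it.
It also fails if it takes over 208 s, if anything falls off the work surface, if the arm or the gripper's body presses on something with over 40 N, if the wrist force passes 120 N, or if a joint passes its speed limit or range.

## Working session

There is one attempt and no reset: what is moved stays moved. The work goes in short steps, each a Python script; the robot and the scene stay as the last script left them, time stands still between calls to the robot, and variables do not carry over. Pictures are saved under pics/ and viewed, at most 14 in all, crops included, and the job is handed in when it is done.

```bash
mkdir -p pics; python3 - <<'E'
from rig import *
import cv2
for n in("top","side"):
    im=read_camera(n); cv2.imwrite(f"pics/{n}0.png",im[:,:,::-1])
    m=camera_model(n); print(n,m)
    for t in["stand","tote_grip","cap_a_mid","lower_tray_grip","upper_tray_grip","long_a_mid","slim_a_mid","lower_trough_1","medium","ink","cups","brush","sleeve"]:
        print(t,[(round(d['conf'],2),[round(float(x)) for x in d['uv']]) for d in tip_of(t,n)])
o=observe();print(o)
E
```

```text
top {'intrinsics': array([[364.53574448,   0.        , 317.19392391],
       [  0.        , 364.53574448, 199.99808897],
       [  0.        ,   0.        ,   1.        ]]), 'distortion': array([-0.03376702,  0.        ,  0.        ,  0.        ,  0.        ]), 'world_from_camera': array([[-1.84869758e-02,  9.89547154e-01, -1.43019797e-01,
         3.07743061e+02],
       [-9.99826230e-01, -1.86396426e-02,  2.72396264e-04,
         2.09869900e-01],
       [-2.39628895e-03,  1.42999980e-01,  9.89719790e-01,
         1.22541538e+03],
       [ 0.00000000e+00,  0.00000000e+00,  0.00000000e+00,
         1.00000000e+00]])}
stand [(0.63, [318, 155]), (0.57, [429, 137])]
tote_grip [(0.74, [248, 142])]
cap_a_mid []
lower_tray_grip [(0.82, [215, 204]), (0.47, [427, 137])]
upper_tray_grip [(0.78, [413, 197]), (0.37, [318, 155])]
long_a_mid [(0.63, [319, 153]), (0.59, [281, 218])]
slim_a_mid [(0.69, [225, 301]), (0.65, [364, 214]), (0.53, [405, 274])]
lower_trough_1 [(0.83, [229, 203]), (0.66, [203, 211]), (0.58, [246, 141])]
medium [(0.85, [202, 141])]
ink [(0.62, [303, 108]), (0.46, [214, 204]
[... 1399 characters left out ...]
00441982,  1.53789424,  0.00260805,
        1.0673258 , -0.07118868]), 'joint_velocities': array([ 2.74731573e-04,  2.49788438e-04,  1.64451973e-03, -1.11184536e-03,
       -3.86756817e-04,  1.52479316e-05, -1.67321988e-03]), 'effort': array([ 4.18230338e-04, -5.70889699e+01,  9.90510061e-01, -2.51912749e+01,
       -5.61920658e-02,  1.07718116e-02,  2.25707265e-05]), 'position': array([189.47676416, 621.75592036, 238.713655  ]), 'eef_rot': array([ 1.47336835e-01,  9.89086375e-01, -1.51010198e-05,  1.17015652e-05]), 'contact_force': array([-0.25708926, -0.3066784 ,  0.18271906]), 'moment': array([-0.04554615, -0.02904543, -0.03458264]), 'gripper_force': 0.0, 'grip_width': 1.0012675294514988}
```

```bash
python3 - <<'E'
import cv2
a=cv2.imread("pics/top0.png")[80:350,130:490]; cv2.imwrite("pics/t0c.png",cv2.resize(a,(792,594),interpolation=cv2.INTER_CUBIC))
a=cv2.imread("pics/side0.png")[140:320,180:440]; cv2.imwrite("pics/s0c.png",cv2.resize(a,(800,554),interpolation=cv2.INTER_CUBIC))
E
```

```text
(no output)
```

View pics/t0c.png

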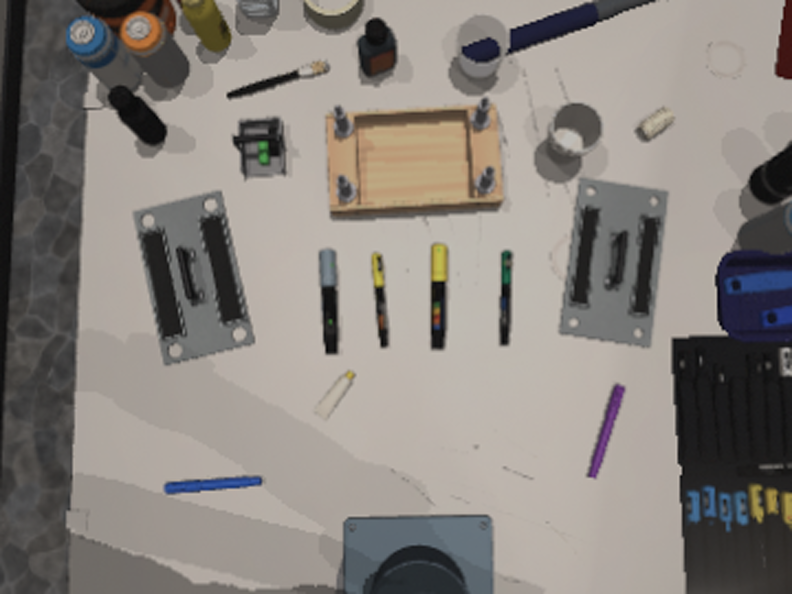

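View pics/s0c.png

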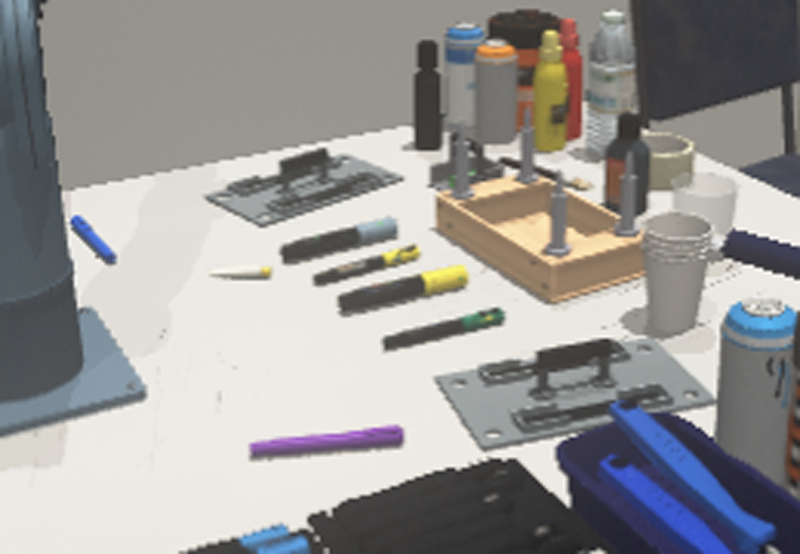

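```bash
cat > h.py <<'E'
from rig import *
import cv2, numpy as np
from scipy.optimize import minimize
from scipy.ndimage import map_coordinates
from scipy.spatial.transform import Rotation as R
CM={n:camera_model(n) for n in("top","side")}
def proj(P,n):
    m=CM[n]; T=np.linalg.inv(m["world_from_camera"]); P=np.asarray(P,float)
    c=(P@T[:3,:3].T+T[:3,3])*[1,-1,-1]
    return cv2.projectPoints(c,np.zeros(3),np.zeros(3),m["intrinsics"],m["distortion"])[0][:,0]
def ray(uv,z,n="top"):
    m=CM[n]; q=cv2.undistortPoints(np.array([[uv]],float),m["intrinsics"],m["distortion"])[0,0]
    T=m["world_from_camera"]; d=T[:3,:3]@[q[0],-q[1],-1]; o=T[:3,3]
    return (o+d*(z-o[2])/d[2])[:2]
def grad(im):
    g=cv2.GaussianBlur(im,(0,0),0.8).astype(np.float32)
    return np.sqrt(sum(cv2.Sobel(g,cv2.CV_32F,a,1-a).__pow__(2).sum(2) for a in(0,1)))
def rect(a,b,z,n=80):
    c=np.array([[-a,-b],[a,-b],[a,b],[-a,b],[-a,-b]],float)
    return np.vstack([np.c_[np.linspace(c[i],c[i+1],n),np.full(n,z)] for i in range(4)])
def circ(x,y,r,z):
    t=np.linspace(0,2*np.pi,40); return np.c_[x+r*np.cos(t),y+r*np.sin(t),0*t+z]
def tray(r): return np.vstack([rect(123,70,5)]+[circ(x,y,r,5) for x in(-104,104) for y in(-50,50)])
MODEL=dict(stand=np.vstack([rect(131,76,50),rect(86,70,50)]),lower=tray(11),upper=tray(7),
 tote=np.vstack([rect(32,42,0)]), long=rect(79,12,13),slim=rect(71.5,8,8.5))
def xf(M,p,z0=0):
    c,s=np.cos(p[2]),np.sin(p[2]); return np.c_[p[0]+c*M[:,0]-s*M[:,1],p[1]+s*M[:,0]+c*M[:,1],M[:,2]+z0]
def fit(M,p0,ims,z0=0):
    G={n:grad(i) for n,i in ims.items()}
    def f(q,lin=False):
        p=[q[0],q[1],q[2]/100]
        return -sum(map_coordinates(np.sqrt(G[n]),proj(xf(M,p,z0),n).T[::-1],order=1).mean() for n in G)
    best=None
    for dx in(-8,0,8):
        for dy in(-8,0,8):
            r=minimize(f,[p0[0]+dx,p0[1]+dy,p0[2]*100],method="Nelder-Mead",options=dict(initial_simplex=None,xatol=.05,fatol=.01))
            if best is None or r.fun<best.fun: best=r
    return np.round([best.x[0],best.x[1],best.x[2]/100,-best.fun],3)
def down(yaw):  # tool z down, tool x at yaw (mod pi) in world
    return (R.from_euler("z",yaw)*R.from_euler("x",np.pi)).as_quat()
E
python3 - <<'E'
from h import *
ims={n:cv2.imread(f"pics/{n}0.png") for n in("top","side")}
c=lambda x,y:(130+x/2.2,80+y/2.2)
def ini(a,b,z):
    A,B=ray(c(*a),z),ray(c(*b),z); d=B-A; return [*((A+B)/2),np.arctan2(d[1],d[0])]
I=dict(stand=ini((342,165),(485,160),50),lower=ini((192,345),(179,210),5),upper=ini((607,335),(627,190),5),tote=None)
for k in("stand","lower","upper"):
    for S in(("top",),("side",),("top","side")):
        print(k,np.round(I[k],3),S,fit(MODEL[k],I[k],{n:ims[n] for n in S}))
for nm,k,a,b in[("gray","long",(332,352),(327,250)),("yel","long",(437,347),(439,244)),("slimY","slim",(384,345),(377,253)),("slimG","slim",(504,343),(507,252))]:
    p=ini(a,b,13 if k=="long" else 8)
    print(nm,np.round(p,3),fit(MODEL[k],p,{"top":ims["top"]}),fit(MODEL[k],p,ims))
p=ini((281,145),(241,148),15);print("tote",p)
print("bar",ray(c(236,136),72),ray(c(283,131),72))
for n,u in(("top",(248,142)),): print(ray(u,64,n))
print(ray((333,187),64,"side"))
E
```

```text
stand [632.342  -5.532  -1.554] ('top',) [641.283  -4.434  -1.528  14.997]
stand [632.342  -5.532  -1.554] ('side',) [638.889  -2.635  -1.517  16.967]
stand [632.342  -5.532  -1.554] ('top', 'side') [640.961  -3.755  -1.528  31.863]
lower [4.70947e+02 3.48765e+02 1.17000e-01] ('top',) [4.7168e+02 3.3749e+02 2.3000e-01 1.7079e+01]
lower [4.70947e+02 3.48765e+02 1.17000e-01] ('side',) [4.68433e+02 3.35991e+02 2.01000e-01 1.66650e+01]
lower [4.70947e+02 3.48765e+02 1.17000e-01] ('top', 'side') [4.71233e+02 3.37406e+02 2.30000e-01 3.34440e+01]
upper [ 4.81969e+02 -3.16550e+02 -1.90000e-01] ('top',) [ 4.83456e+02 -3.09892e+02 -1.76000e-01  1.57250e+01]
upper [ 4.81969e+02 -3.16550e+02 -1.90000e-01] ('side',) [ 4.84642e+02 -2.99131e+02 -1.46000e-01  1.50910e+01]
upper [ 4.81969e+02 -3.16550e+02 -1.90000e-01] ('top', 'side') [ 4.83206e+02 -3.10025e+02 -1.74000e-01  3.01850e+01]
gray [4.29228e+02 1.25956e+02 4.50000e-02] [4.30306e+02 1.27557e+02 3.90000e-02 2.17710e+01] [4.29736e+02 1.27742e+02 3.20000e-02 3.96580e+01]
yel [ 4.3456e+02 -3.9013e+01 -4.2000e-02] [ 4.34082e+02 -3.73220e+01 -2.20000e-02  2.15780e+01] [ 4.33944e+02 -3.83780e+01 -4.90000e-02  3.93540e+01]
slimY [4.31222e+02 4.86620e+01 6.30000e-02] [4.30885e+02 5.01830e+01 6.90000e-02 2.17480e+01] [4.3005e+02 4.9858e+01 6.7000e-02 4.2062e+01]
slimG [ 4.29913e+02 -1.42045e+02 -6.80000e-02] [ 4.31051e+02 -1.40655e+02 -5.80000e-02  2.43760e+01] [ 4.31168e+02 -1.40895e+02 -6.50000e-02  4.55500e+01]
tote [np.float64(672.4667136936524), np.float64(231.96843377837197), np.float64(1.6269972932662826)]
bar [672.28787954 258.62561663] [678.51831883 188.38454398]
[673.42790346 224.84910305]
[675.61414792 223.78672724]
```

```bash
cat >> h.py <<'E'
MODEL["tote"]=np.vstack([rect(33,5,72),rect(33,5,72),rect(32,42,0)])
def overlay(im,n,items,f,box,s):
    im=cv2.resize(im[box[1]:box[3],box[0]:box[2]],None,fx=s,fy=s,interpolation=cv2.INTER_CUBIC)
    for P in items:
        for u in (proj(P,n)-box[:2]+.5)*s: cv2.circle(im,tuple(int(v) for v in u),0,(255,0,255),-1)
    cv2.imwrite(f,im)
E
python3 - <<'E'
from h import *
ims={n:cv2.imread(f"pics/{n}0.png") for n in("top","side")}
p0=[675,224,-1.483]
for S in(("top",),("side",),("top","side")): t=fit(MODEL["tote"],p0,{n:ims[n] for n in S}); print(t)
it=[xf(MODEL["tote"],t),xf(MODEL["stand"],[641,-4,-1.528]),xf(MODEL["lower"],[471.5,337.4,.229]),xf(MODEL["upper"],[483.3,-310,-.175]),
xf(np.vstack([circ(x,y,5,139) for x in(-104,104) for y in(-50,50)]+[circ(x,y,1.5,151) for x in(-104,104) for y in(-50,50)]),[641,-4,-1.528]),
xf(MODEL["long"],[430,127.6,.037]),xf(MODEL["long"],[434,-37.8,-.035]),xf(MODEL["slim"],[430.5,50,.068]),xf(MODEL["slim"],[431,-140.7,-.062])]
overlay(ims["top"],"top",it,"pics/ov.png",[185,115,440,250],3.1)
E
```

```text
[670.518 230.874  -1.387  17.361]
[658.991 209.038  -1.283  17.312]
[670.898 230.201  -1.35   32.788]
```

View pics/ov.png

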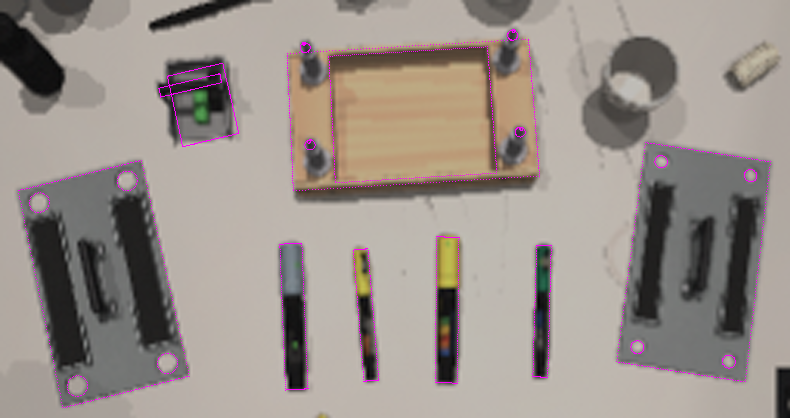

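```bash
python3 - <<'E'
from h import *
ims={n:cv2.imread(f"pics/{n}0.png") for n in("top","side")}
U=np.vstack([rect(32,42,0),rect(33,5,72)])
p=[674.5,224.3,-1.54]
overlay(ims["top"],"top",[],"pics/a.png",[228,126,272,166],9)
overlay(ims["top"],"top",[xf(U,p)],"pics/b.png",[228,126,272,166],9)
cv2.imwrite("pics/tote.png",np.hstack([cv2.imread("pics/a.png"),cv2.imread("pics/b.png")]))
E
```

```text
(no output)
```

View pics/tote.png

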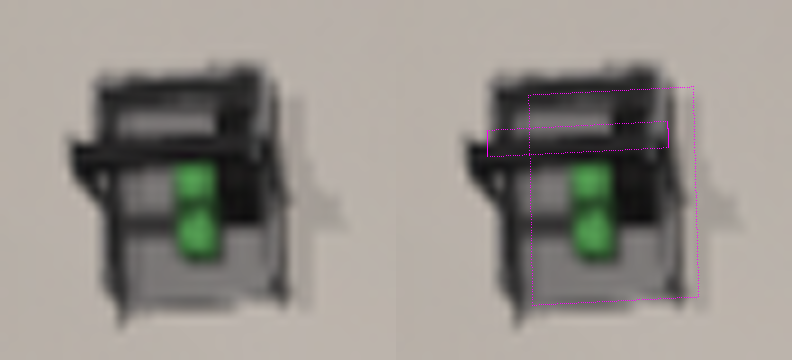

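```bash
cat >> h.py <<'E'
ST=np.array([641,-4.,-1.528]); 
def sw(x,y,z): c,s=np.cos(ST[2]),np.sin(ST[2]); return np.array([ST[0]+c*x-s*y,ST[1]+s*x+c*y,z])
def tcp(g,q): return np.asarray(g,float)+19*R.from_quat(q).apply([0,0,1])
def best(g,yaw,extra=()):
    """down orientation (yaw or yaw+pi) reachable at grasp point g, last joint nearest zero"""
    c=[]
    for y in(yaw,yaw+np.pi):
        q=down(y); j=inverse_kinematics(tcp(g,q),q)
        if j is not None: c.append((abs(j[6]),y,q))
    return min(c,key=lambda t:t[0])[1:]
def tilt(q,th): return (R.from_rotvec(th*np.array([np.cos(ST[2]),np.sin(ST[2]),0]))*R.from_quat(q)).as_quat()
def near(yaw,ref): # yaw equivalent mod pi nearest ref
    return yaw+np.pi*round((ref-yaw)/np.pi)
def state(): o=observe(); print("t",round(o["t"],1),"pos",np.round(o["position"],1),"grip",round(o["grip_width"],3),"F",np.round(o["contact_force"],1),round(o["gripper_force"],1),"q",np.round(o["q"],2))
E
python3 - <<'E'
from h import *
T=[671,230,-1.54]
for s in(0,np.pi):
    q=down(T[2]+s); qa=down(ST[2]+s); r=[]
    for g,qq in(([T[0],T[1],64],q),([T[0],T[1],250],q),(sw(0,-13,235),qa),(sw(0,-13,235),tilt(qa,.5)),(sw(0,-13,150),tilt(qa,.5)),(sw(0,-13,143),tilt(qa,1.05))):
        j=inverse_kinematics(tcp(g,qq),qq); r.append(None if j is None else np.round(j,2))
    print(s,*r,sep="\n")
for nm,g,y in[("low",[471.5,337.4,44],.229),("lowhome",sw(0,0,230),ST[2]),("up",[483.3,-310,44],-.175),("gray",[430,127.6,20],.037)]:
    for s in(0,np.pi):
        q=down(y+s); j=inverse_kinematics(tcp(g,q),q); print(nm,s,None if j is None else np.round(j,2))
E
```

```text
0
[-0.2   0.88 -0.32  1.45  0.32  0.86  2.55]
[-0.24  0.66 -0.24  1.35  0.16  1.15  2.67]
[-0.74  0.78  1.09  1.66 -0.75  1.17 -2.56]
[-0.89  0.57  1.09  2.07 -1.21  0.55 -2.1 ]
[ 0.24  0.51 -0.39  2.06  1.15  0.21  2.05]
[ 0.18  0.7  -0.3   2.36  3.02  0.95  0.23]
3.141592653589793
[-0.6   0.89  0.33  1.48 -0.34  0.83 -0.12]
[-0.65  0.68  0.43  1.38 -0.29  1.14 -0.16]
[-0.47  0.58  0.58  1.65 -0.36  1.02  0.27]
[-0.52  0.37  0.55  2.06 -0.64  0.31  0.56]
[ 0.24  0.51 -0.38  2.06  1.14  0.2  -1.09]
[ 0.82  1.06 -1.08  2.33  2.77  1.05 -2.11]
low 0 [-1.03  0.78  0.46  1.86 -0.56  0.63 -1.57]
low 3.141592653589793 [-0.66  0.72 -0.06  1.84  0.07  0.58  1.04]
lowhome 0 [-0.73  0.82  1.09  1.63 -0.77  1.18 -2.55]
lowhome 3.141592653589793 [-0.46  0.61  0.59  1.62 -0.38  1.03  0.28]
up 0 [ 0.17  0.77  0.45  1.87 -0.54  0.62 -0.79]
up 3.141592653589793 [ 0.29  0.74  0.27  1.87 -0.34  0.58  2.17]
gray 0 [-0.62  0.67  0.29  2.18 -0.53  0.35 -1.43]
gray 3.141592653589793 [-0.39  0.64  0.    2.17 -0.    0.33  1.22]
```

```bash
python3 - <<'E'
from h import *
# mouth azimuth phi (world): tote -y axis along phi -> tote yaw=phi+pi/2 ; tote original mouth azimuth ~ pi
for phi in np.deg2rad(np.arange(0,360,30)):
  yaw=phi+np.pi/2
  for s in(0,np.pi):
    out=[]
    for th in(0,.5,1.0):
        ax=np.array([np.cos(yaw),np.sin(yaw),0])
        qq=(R.from_rotvec(th*ax)*R.from_quat(down(yaw+s))).as_quat()
        m=np.array([np.cos(phi),np.sin(phi)]); 
        # mouth offset from grasp along -m
        off=-( -42*np.cos(th)+64*np.sin(th)); 
        g=np.r_[ST[:2]+m*(-15-off),170 if th<.9 else 145]
        j=inverse_kinematics(tcp(g,qq),qq); out.append(None if j is None else list(np.round(j,2)))
    if all(o is not None for o in out): print(round(np.rad2deg(phi)),round(s),*out)
E
```

```text
60 0 [np.float64(-0.28), np.float64(0.61), np.float64(0.41), np.float64(1.72), np.float64(-0.31), np.float64(0.87), np.float64(1.31)] [np.float64(-0.41), np.float64(0.8), np.float64(0.31), np.float64(1.45), np.float64(0.17), np.float64(1.24), np.float64(0.82)] [np.float64(-0.46), np.float64(1.12), np.float64(0.23), np.float64(1.1), np.float64(0.43), np.float64(1.71), np.float64(0.66)]
60 3 [np.float64(-0.67), np.float64(0.87), np.float64(1.09), np.float64(1.75), np.float64(-0.87), np.float64(1.09), np.float64(-1.38)] [np.float64(-0.79), np.float64(1.08), np.float64(1.08), np.float64(1.48), np.float64(-0.47), np.float64(1.28), np.float64(-1.82)] [np.float64(-0.79), np.float64(1.38), np.float64(1.08), np.float64(1.13), np.float64(-0.23), np.float64(1.63), np.float64(-2.02)]
90 0 [np.float64(-0.2), np.float64(0.64), np.float64(0.33), np.float64(1.64), np.float64(-0.25), np.float64(0.9), np.float64(1.8)] [np.float64(-0.43), np.float64(0.7), np.float64(0.25), np.float64(1.63), np.float64(0.39), np.float64(0.98), np.float64(1.1)] [np.float64(-0.62), np.float64(0.95), np.float64(0.24), np.f
[... 5232 characters left out ...]
np.float64(-0.52), np.float64(0.92), np.float64(-0.76)] [np.float64(-0.3), np.float64(0.88), np.float64(0.67), np.float64(1.46), np.float64(-0.85), np.float64(1.45), np.float64(-0.44)] [np.float64(0.01), np.float64(1.17), np.float64(0.5), np.float64(1.1), np.float64(-0.99), np.float64(1.9), np.float64(-0.44)]
300 3 [np.float64(-0.22), np.float64(0.58), np.float64(0.1), np.float64(1.71), np.float64(-0.07), np.float64(0.85), np.float64(2.01)] [np.float64(0.05), np.float64(0.78), np.float64(0.07), np.float64(1.43), np.float64(-0.47), np.float64(1.28), np.float64(2.42)] [np.float64(0.32), np.float64(1.12), np.float64(-0.15), np.float64(1.07), np.float64(-0.55), np.float64(1.7), np.float64(2.44)]
```

```bash
python3 - <<'E'
from h import *
T=[671,230,-1.54]; q=down(T[2]+np.pi)
move_to(tcp([T[0],T[1],200],q),q)
move_l(tcp([T[0],T[1],65],q),feed=150,guard=8) and print("guard")
grip(0.0,40); state()
move_l(tcp([T[0],T[1],260],q),feed=150); state()
phi=ST[2]+np.pi; yaw=phi+np.pi/2; qa=down(yaw+np.pi)
ax=np.array([np.cos(yaw),np.sin(yaw),0]); m=np.array([np.cos(phi),np.sin(phi)])
def pose(s,z,th):
    qq=(R.from_rotvec(th*ax)*R.from_quat(qa)).as_quat(); return tcp(np.r_[ST[:2]+m*s,z],qq),qq
p,qq=pose(-42,240,0); move_l(p,feed=120,ori=qq)
state()
im=read_camera("top");cv2.imwrite("pics/t1.png",im[:,:,::-1]);im=read_camera("side");cv2.imwrite("pics/s1.png",im[:,:,::-1])
E
```

```text
t 5.8 pos [671.1 230.   46. ] grip 0.111 F [ 1.4 -0.1 -1.7] 39.9 q [-0.61  0.89  0.35  1.48 -0.37  0.84 -0.1 ]
t 7.3 pos [670.4 229.9 239.8] grip 0.109 F [-0.6 -0.1 -2.4] 39.9 q [-0.66  0.67  0.43  1.38 -0.29  1.16 -0.16]
t 9.8 pos [642.9 -45.4 221. ] grip 0.11 F [ 0.4  0.2 -2.1] 39.9 q [-0.53  0.68  0.82  1.6  -0.54  1.1  -1.09]
```

```bash
python3 - <<'E'
from h import *
phi=ST[2]+np.pi; yaw=phi+np.pi/2; qa=down(yaw+np.pi)
ax=np.array([np.cos(yaw),np.sin(yaw),0]); m=np.array([np.cos(phi),np.sin(phi)])
def pose(s,z,th):
    qq=(R.from_rotvec(th*ax)*R.from_quat(qa)).as_quat(); return tcp(np.r_[ST[:2]+m*s,z],qq),qq
print(observe()["contact_force"])
for s,z,th,f in((-42,215,.45,60),(-42,142,.45,80),(-42,142,.85,50)):
    p,qq=pose(s,z,th); move_l(p,feed=f,ori=qq)
hold(1.0)
p,qq=pose(-42,150,.95); move_l(p,feed=30,ori=qq); hold(.8); state()
for z,th in((200,.85),(240,.4),(245,0)):
    p,qq=pose(-42,z,th); move_l(p,feed=90,ori=qq)
state()
T=[671,230,-1.54]; q=down(T[2]+np.pi)
move_l(tcp([T[0],T[1],250],q),feed=150,ori=q)
for n in("top","side"): cv2.imwrite(f"pics/{n}2.png",read_camera(n)[:,:,::-1])
state()
a=cv2.imread("pics/top2.png")[110:210,220:400]; b=cv2.imread("pics/side2.png")[160:240,310:410]
cv2.imwrite("pics/c2.png",np.vstack([cv2.resize(a,(540,300),interpolation=2),cv2.resize(b,(540,300+0),interpolation=2)]))
E
```

```text
[ 0.55685517  0.48647328 -1.92562973]
t 14.3 pos [643.4 -61.4 138.9] grip 0.102 F [-1.3 -1.3 -1.4] 39.9 q [-1.04  1.28  1.16  1.64 -0.19  0.92 -1.65]
t 16.2 pos [642.3 -44.2 223.6] grip 0.11 F [-0.4  1.  -1.3] 39.9 q [-0.54  0.68  0.84  1.6  -0.54  1.11 -1.09]
t 18.3 pos [671.1 229.3 231.1] grip 0.107 F [-1.   0.1 -1.5] 39.9 q [-0.66  0.68  0.44  1.39 -0.3   1.14 -0.15]
```

View pics/c2.png

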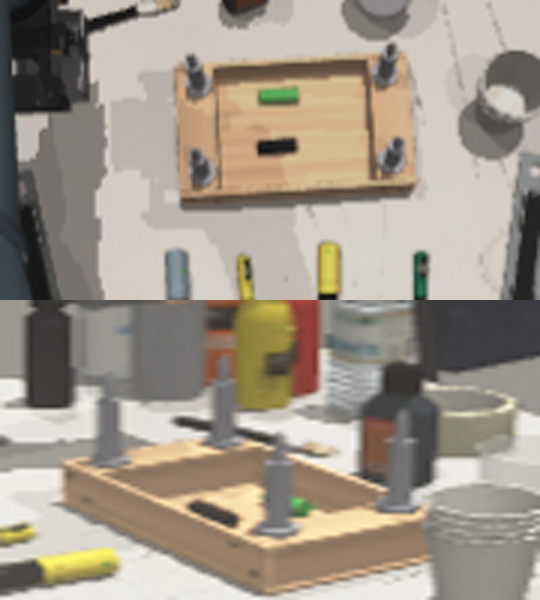

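```bash
python3 - <<'E'
from h import *
T=[671,230,-1.54]; q=down(T[2]+np.pi)
move_l(tcp([T[0],T[1],85],q),feed=150); move_l(tcp([T[0],T[1],63],q),feed=30,guard=6) and print("guard")
grip(0.5); move_l(tcp([T[0],T[1],200],q),feed=200); state()
L=[471.5,337.4,.229]; q=down(L[2]+np.pi); grip(1.0)
move_to(tcp([L[0],L[1],160],q),q)
move_l(tcp([L[0],L[1],44],q),feed=150,guard=8) and print("guard")
grip(0,60); state()
move_l(tcp([L[0],L[1],260],q),feed=150)
q=down(ST[2]+np.pi); g=sw(0,0,250)
move_to(tcp(g,q),q); hold(.3); state()
for n in("top","side"): cv2.imwrite(f"pics/{n}3.png",read_camera(n)[:,:,::-1])
E
```

```text
guard
t 21.7 pos [670.1 229.9 179.7] grip 0.498 F [ 0.8 -0.3 -0.5] 0.0 q [-0.65  0.73  0.42  1.42 -0.32  1.06 -0.14]
t 25.7 pos [471.5 337.7  25. ] grip 0.1 F [ 0.4  0.9 -1.2] 60.0 q [-0.69  0.72 -0.01  1.84  0.01  0.58  1.09]
t 29.0 pos [641.   -3.3 231. ] grip 0.104 F [-0.4 -0.5 -2.7] 60.0 q [-0.38  0.56  0.46  1.59 -0.27  1.05  0.2 ]
```

```bash
python3 - <<'E'
from h import *
ims={n:cv2.imread(f"pics/{n}3.png") for n in("top","side")}
p=[641,-3.3,ST[2]]
for S in(("top",),("side",),("top","side")): t=fit(MODEL["lower"],p,{n:ims[n] for n in S},206); print(t)
overlay(ims["top"],"top",[xf(MODEL["lower"],t,206)],"pics/a.png",[250,80,390,190],3.8)
overlay(ims["side"],"side",[xf(MODEL["lower"],t,206)],"pics/b.png",[290,110,430,240],3.8)
a,b=cv2.imread("pics/a.png"),cv2.imread("pics/b.png"); k=.75
cv2.imwrite("pics/ov3.png",cv2.resize(np.hstack([a,b[:a.shape[0]]]),None,fx=k,fy=k))
E
```

```text
[640.789  -4.341  -1.531  11.534]
[643.54  -12.951  -1.379  12.797]
[640.324  -4.577  -1.524  23.515]
```

View pics/ov3.png

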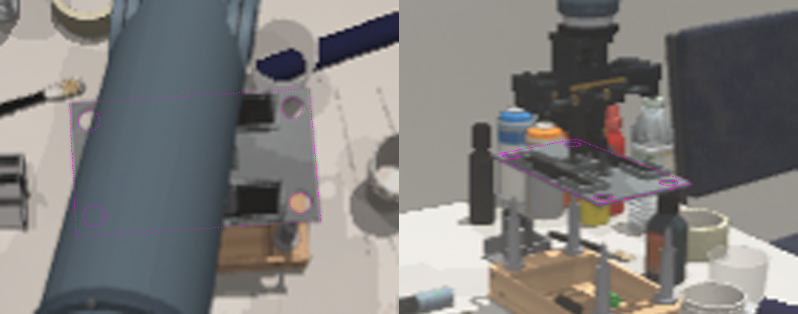

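```bash
python3 - <<'E'
from h import *
q=down(ST[2]+np.pi)
for z,f in((175,80),(150,30),(108,60),(99.5,20)):
    r=move_l(tcp(sw(0,0,z),q),feed=f,guard=10); state()
    if r: print("guard",z); break
E
```

```text
t 30.2 pos [641.5  -4.1 156.6] grip 0.102 F [ 0.1 -0.1 -4.1] 60.0 q [-0.35  0.65  0.42  1.65 -0.32  0.92  0.23]
t 31.2 pos [641.  -4. 131.] grip 0.108 F [-0.   1.  -4.4] 60.0 q [-0.34  0.68  0.41  1.66 -0.33  0.87  0.24]
t 32.0 pos [641.   -4.   89.1] grip 0.103 F [ 0.5 -0.1 -4.1] 60.0 q [-0.33  0.73  0.38  1.68 -0.36  0.8   0.26]
t 32.5 pos [641.1  -4.   81. ] grip 0.103 F [0.6 1.  4.9] 60.0 q [-0.32  0.75  0.38  1.68 -0.36  0.79  0.27]
guard 99.5
```

```bash
cat >> h.py <<'E'
def pick(P,op=.5,z=2,s=np.pi):
    q=down(P[2]+s); g=lambda h:np.array([P[0],P[1],h])
    grip(op,30); move_to(g(120),q)
    if move_l(g(z),feed=120,guard=8): print("guard pick")
    grip(0,30); state(); move_l(g(190),feed=200)
def place(y,zt,op=.4,hi=215):
    q=down(ST[2]+np.pi); g=lambda h:sw(0,y,h)
    move_to(g(hi),q); move_l(g(zt+12),feed=150)
    print("guard place",move_l(g(zt),feed=30,guard=5)); state()
    grip(op); move_l(g(hi),feed=200)
E
python3 - <<'E'
from h import *
q=down(ST[2]+np.pi); grip(.5); move_l(tcp(sw(0,0,220),q),feed=150)
pick([430,127.6,.037]); place(47,63)
pick([434,-37.8,-.035]); place(-47,63)
q=down(.037+np.pi); move_to([430,240,300],q)
for n in("top","side"): cv2.imwrite(f"pics/{n}4.png",read_camera(n)[:,:,::-1])
ims={n:cv2.imread(f"pics/{n}4.png") for n in("top","side")}
print(fit(MODEL["lower"],ST,ims,56),fit(MODEL["upper"],[483.3,-310,-.175],{"top":ims["top"]}))
print(fit(MODEL["slim"],[430.5,50,.068],{"top":ims["top"]}),fit(MODEL["slim"],[431,-140.7,-.062],{"top":ims["top"]}))
a=ims["top"][110:290,225:445]; b=ims["side"][160:250,300:410]
cv2.imwrite("pics/c4.png",np.hstack([cv2.resize(a,(440,360),interpolation=2),cv2.resize(b,(360,360),interpolation=2)]))
state()
E
```

```text
t 36.9 pos [430.3 127.7   2.3] grip 0.249 F [-1.   0.3  5.6] 30.0 q [-0.41  0.64  0.03  2.17 -0.05  0.33  1.26]
guard place True
t 40.6 pos [688.   -1.9  63.8] grip 0.246 F [-0.6  0.8  4.4] 30.0 q [-0.3   0.84  0.37  1.54 -0.37  0.83  0.26]
t 45.1 pos [434.3 -37.8   2.3] grip 0.247 F [-0.5 -0.4  6.2] 30.0 q [-0.06  0.63  0.05  2.2  -0.1   0.31  1.61]
guard place True
t 49.0 pos [594.2  -5.9  63.8] grip 0.247 F [-1.6  0.2  4.3] 30.0 q [-0.29  0.7   0.31  1.81 -0.32  0.68  0.24]
[639.181  -3.511  -1.48   26.423] [ 4.83453e+02 -3.09889e+02 -1.76000e-01  1.63920e+01]
[4.30971e+02 5.03660e+01 6.60000e-02 2.20130e+01] [ 4.30502e+02 -1.40604e+02 -5.80000e-02  2.53980e+01]
t 51.5 pos [430.7 238.8 299.3] grip 0.401 F [1.7 0.  0. ] 0.0 q [-0.63  0.2   0.03  1.88 -0.01  1.07  1.01]
```

View pics/c4.png

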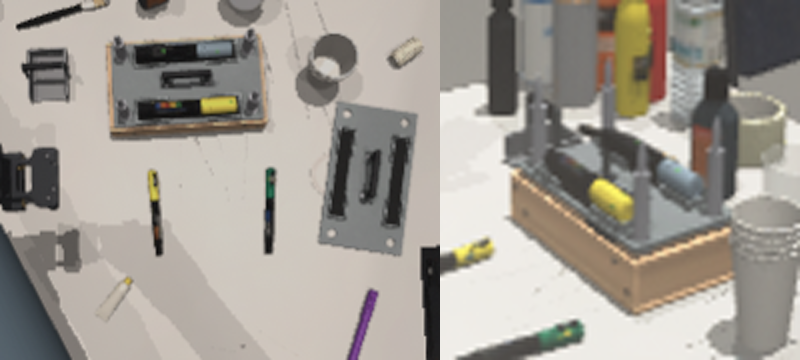

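```bash
python3 - <<'E'
from h import *
ims={"top":cv2.imread("pics/top4.png")}
print([fit(MODEL["long"],sw(0,y,0)[:2].tolist()+[ST[2]],ims,61) for y in(47,-47)],sw(0,47,0),sw(0,-47,0))
U=[483.4,-309.9,-.176]; q=down(U[2]); grip(1.0)
move_to(tcp([U[0],U[1],160],q),q)
cv2.imwrite("pics/side5.png",read_camera("side")[:,:,::-1])
print(fit(MODEL["upper"],U,{"side":cv2.imread("pics/side5.png")}))
move_l(tcp([U[0],U[1],44],q),feed=150,guard=8) and print("guard")
grip(0,60); state()
move_l(tcp([U[0],U[1],270],q),feed=150)
q=down(ST[2]+np.pi); move_to(tcp(sw(0,0,250),q),q); hold(.3); state()
for n in("top","side"): cv2.imwrite(f"pics/{n}6.png",read_camera(n)[:,:,::-1])
ims={n:cv2.imread(f"pics/{n}6.png") for n in("top","side")}
p=[641,-3.3,ST[2]]
for S in(("top",),("side",),("top","side")): t=fit(MODEL["upper"],p,{n:ims[n] for n in S},206); print(t)
overlay(ims["top"],"top",[xf(MODEL["upper"],t,206)],"pics/a.png",[250,80,390,190],3)
overlay(ims["side"],"side",[xf(MODEL["upper"],t,206)],"pics/b.png",[290,110,420,220],3)
cv2.imwrite("pics/ov6.png",np.hstack([cv2.imread("pics/a.png"),cv2.imread("pics/b.png")])[:,:800])
E
```

```text
[array([ 6.94087e+02,  2.00000e-03, -1.52400e+00,  1.71040e+01]), array([592.948,  -4.879,  -1.486,  18.43 ])] [687.95696572  -1.98918658   0.        ] [594.04303428  -6.01081342   0.        ]
[ 4.87080e+02 -2.92304e+02 -2.12000e-01  1.39540e+01]
t 56.6 pos [ 483.4 -310.    25. ] grip 0.104 F [ 0.2 -1.1 -0.6] 60.0 q [-0.13  0.97  0.91  1.89 -1.05  0.85 -0.4 ]
t 59.9 pos [640.9  -4.8 231. ] grip 0.103 F [-0.6 -0.1 -3. ] 60.0 q [-0.57  0.64  0.78  1.6  -0.49  1.1   0.37]
[765.363   1.524  -2.311  11.592]
[647.012 -11.287  -1.378  13.252]
[639.052  -5.657  -1.5    20.714]
```

View pics/ov6.png

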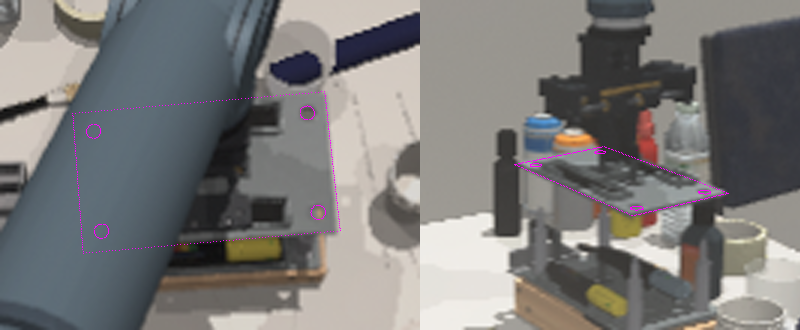

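```bash
python3 - <<'E'
from h import *
q=down(ST[2]+np.pi)
for z,f in((200,80),(180,25),(170,25),(164,15)):
    r=move_l(tcp(sw(0,0,z),q),feed=f,guard=8); state()
    if r: print("guard",z); break
E
```

```text
t 60.8 pos [641.3  -4.2 181.3] grip 0.1 F [ 0.6 -0.1 -2.7] 60.0 q [-0.55  0.69  0.74  1.64 -0.53  1.01  0.4 ]
t 61.7 pos [641.   -4.1 161.1] grip 0.106 F [ 0.2 -0.1 -2.7] 60.0 q [-0.54  0.72  0.72  1.66 -0.55  0.98  0.42]
t 62.3 pos [641.   -4.  150.9] grip 0.104 F [ 0.5  0.2 -3.6] 60.0 q [-0.54  0.73  0.71  1.66 -0.56  0.96  0.42]
t 62.7 pos [641.1  -4.  146. ] grip 0.097 F [-0.6  0.2  3.7] 60.0 q [-0.53  0.74  0.71  1.67 -0.56  0.96  0.43]
guard 164
```

```bash
cat > slim.py <<'E'
from h import *
import sys
def look(tag,guess):
    q=down(.037+np.pi); move_to([430,240,300],q); cv2.imwrite(f"pics/{tag}.png",read_camera("top")[:,:,::-1])
    im=cv2.imread(f"pics/{tag}.png")
    print("net",[(round(d['conf'],2),np.round(ray(d['uv'],8.5)),np.round(d['uv'])) for d in tip_of("slim_a_mid","top")])
    return [fit(MODEL["slim"],g,{"top":im}) for g in guess]
E
python3 - <<'E'
from slim import *
q=down(ST[2]+np.pi); grip(.5); move_l(tcp(sw(0,0,240),q),feed=150)
a,b=look("t7",[[430.9,50.2,.067],[430.8,-140.6,-.06]]); print(a,b)
if a[3]>20 and abs(a[0]-431)<4:
    pick(a[:3],op=.45); place(47,128,op=.36,hi=240)
a,b=look("t8",[[430.9,50.2,.067],[430.8,-140.6,-.06]]); print(a,b)
cv2.imwrite("pics/c8.png",cv2.resize(cv2.imread("pics/t8.png")[110:290,225:445],(733,600),interpolation=2)); state()
E
```

```text
net [(0.53, array([ 224., -285.]), array([405., 277.])), (0.5, array([ 436., -151.]), array([362., 213.]))]
[4.30986e+02 5.03480e+01 6.60000e-02 2.18780e+01] [ 4.31055e+02 -1.40668e+02 -5.70000e-02  2.52430e+01]
t 68.3 pos [431.1  50.5   2.2] grip 0.155 F [-0.6 -0.2  5.7] 30.0 q [-0.46  0.66  0.29  2.22 -0.55  0.33  1.94]
guard place True
t 71.7 pos [688.1  -1.9 128.8] grip 0.159 F [-0.  -0.3  5.3] 30.0 q [-0.58  0.9   0.86  1.54 -0.75  1.06  0.52]
net [(0.69, array([ 237., -280.]), array([404., 273.])), (0.63, array([164., 296.]), array([228., 298.])), (0.53, array([ 432., -154.]), array([363., 214.]))]
[ 4.82735e+02  1.01880e+01 -3.23000e-01  9.07800e+00] [ 4.30314e+02 -1.40598e+02 -5.80000e-02  2.51270e+01]
t 74.3 pos [430.9 239.1 299.9] grip 0.361 F [0.3 0.1 0.5] 0.0 q [-1.28  0.25  0.81  1.91 -0.2   1.07  1.22]
```

View pics/c8.png

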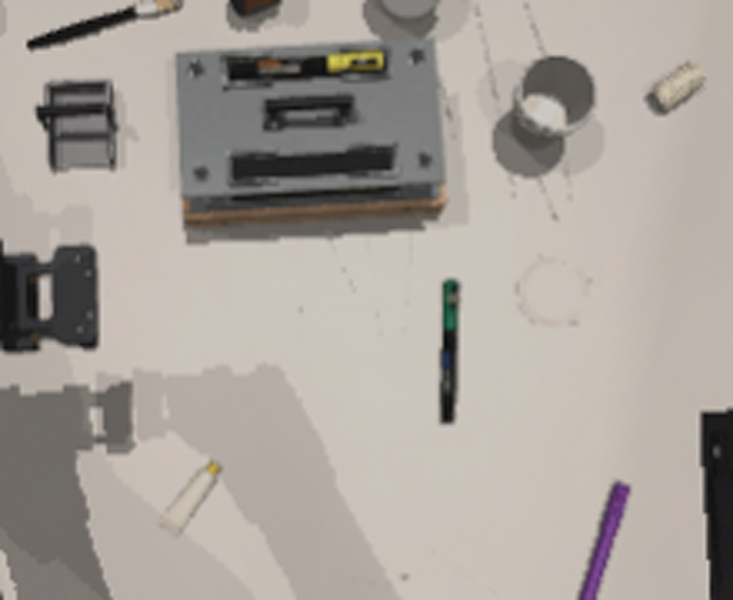

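```bash
python3 - <<'E'
from slim import *
pick([430.6,-140.6,-.058],op=.45); place(-47,128,op=.36,hi=240)
look("t9",[])
cv2.imwrite("pics/s9.png",read_camera("side")[:,:,::-1])
ims={"top":cv2.imread("pics/t9.png")}
print(fit(MODEL["upper"],ST,ims,121),[fit(MODEL["slim"],[*sw(0,y,0)[:2],ST[2]],ims,126) for y in(47,-47)])
a=ims["top"][110:210,225:375]; b=cv2.imread("pics/s9.png")[160:260,310:430]
cv2.imwrite("pics/c9.png",np.hstack([cv2.resize(a,(440,360),interpolation=2),cv2.resize(b,(360,360),interpolation=2)])); state()
E
```

```text
t 77.8 pos [ 430.8 -140.5    2.2] grip 0.157 F [-0.6  0.9  4.6] 30.0 q [-0.29  0.77  0.64  2.19 -1.01  0.52  2.66]
guard place True
t 81.7 pos [594.2  -5.8 128.7] grip 0.154 F [-1.3 -1.1  5.7] 30.0 q [-0.71  0.81  0.96  1.81 -0.8   0.97  0.64]
net [(0.79, array([ 235., -290.]), array([407., 273.])), (0.76, array([629., -22.]), array([323., 158.])), (0.49, array([161., 304.]), array([226., 300.]))]
[641.7    -4.034  -1.529  15.644] [array([ 6.92219e+02,  1.20000e-02, -1.44700e+00,  1.66710e+01]), array([591.271,  -2.584,  -1.59 ,  16.895])]
t 84.2 pos [430.7 238.8 299.7] grip 0.361 F [0.7 0.2 0. ] 0.0 q [-1.38  0.28  0.95  1.91 -0.25  1.08  1.28]
```

View pics/c9.png

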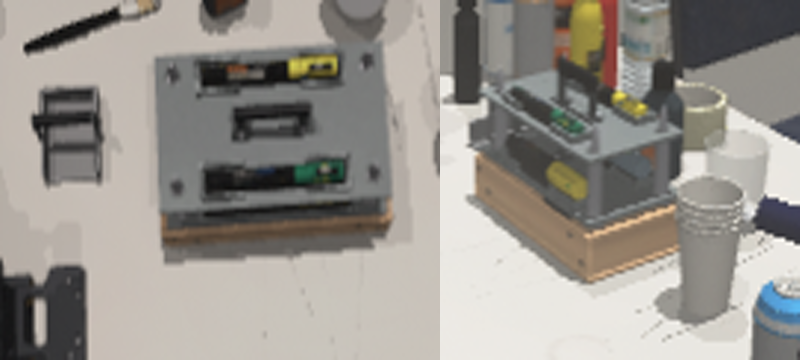

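The view shows both trays level at home, with yellow and green slim markers in the upper troughs, both thick markers below and the tote upright at crop pixel (70,135).

```bash
python3 -c "
from rig import *
hold(.5); print(close_job())"
```

```text
the job is handed in; nothing more can be done
None
```

The stand is assembled and the job is handed in at about 85 s: two caps in the well, the empty tote upright on the table, and both trays home with their markers flat in the troughs. The last pictures showed nothing out of place, but the hand-in returned no verdict.

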